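# Set the inkstone polishing machine's pull-and-turn selector

### The job

Before the next inkstone is polished, set the machine's selector: pull the sprung orange knob straight up out of its park notch, turn it to the green dot, and let it drop fully home in the notch there, then let go of it. The dots are stuck on only roughly, so feel for the notch; do not force the knob against its gate, do not let it drop into another dot's notch on the way, and leave everything else on the bench where it is.

Things in the scene. Friction and masses are not known exactly. Their poses are not given: they have to be found in the camera images.
- machine: green bench polishing machine, fixed. Origin on the table straight under the knob's axis; x away from the robot at yaw 0, z up. Housing x -80 to +120 mm, y +-100 mm, top at 90 mm, with an dark steel dial plate (radius 72 mm, top at 94 mm). Round lap wheel, radius 110 mm, 70 mm high, centred at (20, 220) mm. A 6 mm gate ring under the knob has a park notch and four others, roughly 30 to 40 degrees apart
- selector: the sprung selector knob; origin on its vertical axis, level with the dial plate when home; x along its grip bar to the white pointer, z up. Black skirt disc, radius 36 mm, 7.5 to 14 mm above the origin; orange upright grip bar 60 mm long (x), 16 mm thick (y), 14 to 54 mm above it. A 5 mm pin under the skirt, 26 mm off the axis, stands in a 7 mm gate notch (2 degrees of play either way)
- selector_grip (a point): point on the knob's axis 38 mm above its origin, amid the part of the grip bar to hold, 16 mm thick. Grip from above across the thickness. Turning the knob while it is home, or pressing it hard on the gate, loads the pin: more than 25 N there is forcing it
- selector_pointer (a point): outer end of the white pointer on the knob, 50 mm from the axis, 13 mm above the knob's origin
- pull (a joint): how far the knob is pulled up, m: 0 home, 0.014 the stop; it turns freely above 0.006. Let go between notches, the pin rests on the gate at 0.0055, and the knob can be turned there with little effort (under 0.1 N m) until it drops into a notch. It is drawn down with about 5.5 N at home and 9 N at the stop, damped: it may be let go from any height
- turn (a joint): turn of the knob, rad, positive anticlockwise from above: about 0 in the park notch where it starts, pointing along the machine's x, with two notches on either side of it; stops at -1.6 and +1.6
- dot_green: green round sticker, 15 mm over its black rim, on the dial plate about 56 mm from the knob's axis; origin at its centre on the plate. It marks the wanted notch. Stuck on by hand: it sits 3 to 11 degrees to one side or the other of its notch, so the notch must be found by feel; which dot is at which notch changes
- dot_blue: blue round sticker, 15 mm over its black rim, on the dial plate about 56 mm from the knob's axis; origin at its centre on the plate. It marks another notch. Stuck on by hand: it sits 3 to 11 degrees to one side or the other of its notch, so the notch must be found by feel; which dot is at which notch changes
- dot_yellow: yellow round sticker, 15 mm over its black rim, on the dial plate about 56 mm from the knob's axis; origin at its centre on the plate. It marks another notch. Stuck on by hand: it sits 3 to 11 degrees to one side or the other of its notch, so the notch must be found by feel; which dot is at which notch changes
- dot_white: white round sticker, 15 mm over its black rim, on the dial plate about 56 mm from the knob's axis; origin at its centre on the plate. It marks another notch. Stuck on by hand: it sits 3 to 11 degrees to one side or the other of its notch, so the notch must be found by feel; which dot is at which notch changes
- inkstone: dark slate inkstone, an open shallow tray 120 x 80 x 20 mm, lying on the machine's steel lap wheel; a bystander, leave it alone. Origin at the centre of its underside
- polishing_stick: terracotta-coloured polishing stick 22 x 90 x 16 mm, lying on the machine's housing on the side of the knob away from the robot, its centre 100 mm from the knob's axis; a bystander, leave it alone. Origin at the centre of its underside
- jade_blank: grey-green carved jade block 70 x 50 x 38 mm on the table; a bystander, leave it alone. Origin at the centre of its underside
- mallet: hammer 260 mm long, dark wooden handle; a bystander, leave it alone. Origin at the centre of its underside
- dust_brush: wooden dust brush 200 mm long; a bystander, leave it alone. Origin at the centre of its underside
- oil_jar: small jar, radius 28 mm, 75 mm tall; a bystander, leave it alone. Origin at the centre of its underside
- burnisher: dark-handled steel burnisher 180 mm long; a bystander, leave it alone. Origin at the centre of its underside

How it is judged (in metres and radians):
On the way, in this order (a step that is already met when the one before it is completed fails the run):
1. the knob is pulled up clear of the park notch before it is turned (value of joint pull above 0.006 m and value of joint turn between -0.15 and 0.15 rad), for 0.05 s.
2. the knob is turned, still out of any notch, away from park (value of joint pull above 0.004 m and (value of joint turn above 0.25 rad or value of joint turn below -0.25 rad)), for 0.05 s.
At the end, for the whole second after the job is handed in: The knob is fully home (pulled up less than 1.5 mm) in the notch at the green dot (end of the pointer within 17 mm of the dot's centre, seen from above), at rest and let go (value of joint pull below 0.0015 m and horizontal distance between selector_pointer and dot_green below 0.017 m and velocity of joint turn between -0.05 and 0.05 rad/s and contact force between the fingers and selector below 0.1 N); the robot touches nothing.
It fails at once if the pin is forced against the gate with more than 25 N (contact force between selector and machine above 25 N).
It fails at once if the knob drops home into a notch of another dot (value of joint pull below 0.002 m and not (horizontal distance between selector_pointer and dot_green below 0.017 m) and (value of joint turn above 0.3 rad or value of joint turn below -0.3 rad)).
It fails at once if a bystander is moved more than 20 mm (distance of any of inkstone, polishing_stick, jade_blank, mallet, dust_brush, oil_jar, burnisher from where it was at the start of the episode above 0.02 m).
It also fails if it takes over 54 s, if anything falls off the work surface, if the arm or the gripper's body presses on something with over 40 N, if the wrist force passes 120 N, or if a joint passes its speed limit or range.

### The arm

A 6-joint arm with a two-finger parallel gripper is mounted at the origin on the work surface. World frame = base frame: x ahead of the robot, y to its left, z up, the work surface at z = 0. Lengths are in mm, angles in rad, forces in N, time in s.
With the tool pointing down it reaches from about 300 to 850 mm from the base axis. Payload 5.4 kg.
Tool frame: the origin (TCP) lies at the very end of the fingers, on their centre line; the grasp point (between the pads) lies 19 mm behind it; x points along the fingers, y is the direction in which the jaws open and shut, and the axes are right-handed (so a half turn about x gives the same grasp; the last joint's range is limited). The gripper opens to 85 mm and grips with 20 to 120 N. Pads are 22 mm wide; open, the fingers measure 114 mm over their backs; the gripper's body (76 mm by 85 mm) begins 54 mm behind the grasp point. The pads swing forward as they close: fully open they stand 13 mm farther back than shut.
Start: joints at [0.969, 0.158, 1.597, -0, 1.386, -0.21], TCP at [219.573, 531.407, 231.299] pointing down, gripper open.
Joint ranges: [-2.91, 2.91], [-0.94, 2.29], [0.18, 2.7], [-1.29, 4.43], [0.17, 2.64], [-3, 3]. Speed limits (rad/s): [2.57, 2.57, 3.14, 3.14, 3.14, 3.14].

### API

Orientations are given as a unit quaternion [w, x, y, z].
In Python, from plant import * gives the robot as it stands.
- The arm moves only by the shell command python3 -m pendant 'ROWS' [FORCE]. ROWS is JSON, a list of rows, each an object with "jaw": the opening in per cent of the stroke, from 0 (shut) to 100 (fully open); "slide": the shift along the world's x, y, z in mm, a list of three; "twist": the turn about the world's z in rad. A call has exactly 5 rows; each row is the pose to reach, as a shift and turn from the pose commanded when the call began; what a row does not reach only later rows make up. A row lasts 1/12 s, in which the tool goes at most 41.7 mm and 7.16 degrees, less where a joint would pass 70% of its speed; a pose out of reach is approached as far as the arm can. A call with a gripper value outside its range is refused whole. The fingers move at their own pace and stop on an object; FORCE is the grip in N (left out, the last holds). Time passes only in rows, so rows that repeat a pose let the fingers close, or fill a call up. It gives the time, the measured TCP pose, the force and the opening at its end, in the units of the state.
- state(): the state, without advancing time (a new reading comes with each control period).
- get_image(name): name is "side" or "top"; returns a dict with "image" (420x560x3 uint8, red, green, blue), "mtx" (3x3 intrinsics, pixels), "k1" (the pictures are not rectified: a ray, as slopes to the right and down, at radius r is drawn at 1 + k1 r^2 times it, then the intrinsics apply), "xyz" and "attitude" of the camera in the world. Camera axes: x right, y down, z forward; pixel columns grow to the right and rows downward; lengths in mm; the calibration is good to about 2 mm. A picture is of the moment at which its call begins. There is no depth.
- sign_off(): hands the job in, once; it reports no verdict.
The state is a dict: "clock": time; "joint_pos": joint angles; "qvel": joint speeds; "joint_torque": joint torques, N m; "eef_pos": TCP position; "ee_rot": TCP orientation; "ft_force": force on the tool from outside, world axes, zero at the start; "torque": the same for the moment, N m; "opening": opening from 0.0 (shut) to 1.0 (fully open).
Only numpy, scipy, OpenCV 4.12 (cv2) and the standard library are available. Lean on these libraries where they do the work, as an engineer would, in place of code of your own. Each camera call takes 0.05 s, during which the arm holds its last target. There are 200 camera calls.

## Working session

There is one attempt and no reset: what is moved stays moved. The work goes in short steps, Python scripts to look and compute and a shell command to move; the robot and the scene stay as the last step left them, time stands still between calls to the robot, and variables do not carry over. Pictures are saved under pics/ and viewed, about 8 in all and at most 12, crops included, and the job is handed in when it is done.

```bash
mkdir -p pics; ls; python3 - <<'E'
from plant import *
import cv2,numpy as np
s=state();print({k:np.round(v,3).tolist() for k,v in s.items()})
for n in("top","side"):
    d=get_image(n);cv2.imwrite(f"pics/{n}0.png",d["image"][:,:,::-1]);np.save(f"pics/{n}0.npy",d,allow_pickle=True)
    print(n,d["mtx"],d["k1"],d["xyz"],d["attitude"])
E
```

```text
pics
{'clock': 0.0, 'joint_pos': [0.969, 0.159, 1.598, 0.0, 1.386, -0.21], 'qvel': [-0.0, 0.001, -0.001, -0.002, 0.001, 0.0], 'joint_torque': [-0.001, -39.6, -33.143, -0.0, 0.009, 0.0], 'eef_pos': [219.203, 530.924, 230.286], 'ee_rot': [0.693, 0.137, 0.694, -0.138], 'ft_force': [-0.412, 0.437, -0.382], 'torque': [0.032, 0.043, 0.015], 'opening': 0.998}
top [[393.69788295   0.         275.64010601]
 [  0.         393.69788295 206.13717452]
 [  0.           0.           1.        ]] -0.023778443583968956 [ 410.96306689  -45.25289159 1183.61584303] [ 0.04656459 -0.69689813  0.71490579 -0.03277867]
side [[546.86090192   0.         282.2723587 ]
 [  0.         546.86090192 209.37499064]
 [  0.           0.           1.        ]] -0.16976886089332924 [  403.33447083 -1559.34268224  1053.94263055] [-0.48570125  0.87357177 -0.0230143   0.02090451]
```

View pics/top0.png

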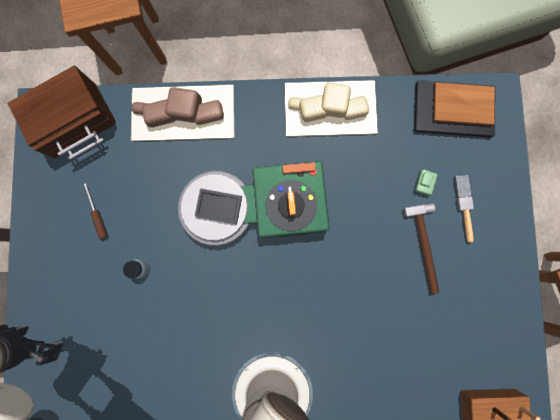

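View pics/side0.png

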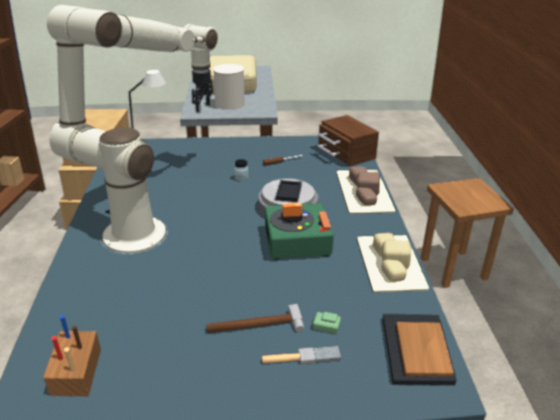

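The top view shows the dial at about (291,205) px: orange bar upright in the picture, a ring of dots above it, a red/orange stick at (299,168). The side view shows the same machine at about (298,225).

```bash
cat > h.py <<'E'
import cv2,numpy as np
from scipy.spatial.transform import Rotation as R
def cam(d):
    q=np.array(d["attitude"]);return R.from_quat(q[[1,2,3,0]]).as_matrix()
def ray(d,u,v,z):
    K=np.array(d["mtx"]);p=np.array([(u-K[0,2])/K[0,0],(v-K[1,2])/K[1,1]]);s=p.copy()
    for _ in range(10): s=p/(1+d["k1"]*(s@s))
    r=cam(d)@np.array([*s,1]);o=np.array(d["xyz"]);return o+r*(z-o[2])/r[2]
def blobs(d,box,lo,hi,amin=4):
    x0,y0,x1,y1=box;h=cv2.cvtColor(d["image"],cv2.COLOR_RGB2HSV)[y0:y1,x0:x1]
    m=cv2.inRange(h,np.array(lo),np.array(hi));n,l,st,c=cv2.connectedComponentsWithStats(m)
    return [(st[i,4],c[i][0]+x0,c[i][1]+y0,np.argwhere(l==i)[:,::-1]+[x0,y0]) for i in range(1,n) if st[i,4]>=amin]
E
python3 - <<'E'
from h import *
d=np.load("pics/top0.npy",allow_pickle=True).item()
print(cam(d))
cv2.imwrite("pics/crop.png",cv2.resize(d["image"][155:245,245:335,::-1],None,fx=6.6,fy=6.6,interpolation=cv2.INTER_CUBIC))
box=(245,155,335,245)
for n,lo,hi,z in[("orange",(3,150,100),(18,255,255),148),("green",(45,130,130),(75,255,255),94),("blue",(105,120,100),(130,255,255),94),("yellow",(22,120,120),(35,255,255),94),("white",(0,0,170),(180,50,255),94),("housing",(45,80,20),(85,255,130),90)]:
    for a,u,v,p in blobs(d,box,lo,hi,3):
        print(n,a,round(u,1),round(v,1),ray(d,u,v,z).round(1), cv2.minAreaRect(p.astype(np.float32)) if a>30 else "")
        if n=="housing" and a>500: print([ray(d,*q,90).round(1).tolist() for q in cv2.boxPoints(cv2.minAreaRect(p.astype(np.float32)))])
E
```

```text
[[-0.02432947 -0.99338037  0.11226538]
 [-0.99948567  0.02651711  0.01803423]
 [-0.02089181 -0.11176888 -0.99351459]]
orange 35 290.3 207.6 [523.1 -65.1 148. ] ((291.2772521972656, 204.2722930908203), (21.09478759765625, 6.268734931945801), 84.2894058227539)
orange 4 293.0 194.5 [557.8 -73.3 148. ] 
orange 7 294.0 204.0 [532.4 -75.2 148. ] 
green 18 303.3 187.9 [ 583.4 -104.    94. ] 
blue 21 280.2 188.0 [584.7 -39.5  94. ] 
yellow 20 310.1 197.0 [ 557.3 -122.2   94. ] 
white 27 289.9 192.0 [572.9 -66.3  94. ] 
white 23 271.9 196.8 [560.7 -15.7  94. ] 
white 31 245.4 205.7 [537.6  59.   94. ] ((245.5, 205.5), (19.0, 1.0), 90.0)
white 5 245.4 225.4 [482.5  59.8  94. ] 
housing 441 288.2 214.4 [510.5 -59.9  90. ] ((284.28875732421875, 200.3354949951172), (68.83429718017578, 82.65459442138672), 84.03550720214844)
housing 3 270.0 166.0 [649.2 -12.2  90. ] 
housing 3 280.0 165.0 [651.3 -40.6  90. ] 
housing 3 261.0 167.0 [647.1  13.3  90. ] 
housing 5 306.0 172.8 [ 626.8 -113.3   90. ] 
housing 18 291.5 174.5 [623.1 -72.3  90. ] 
housing 4 310.5 222.5 [ 486.2 -121.1   90. ] 
housing 3 274.0 225.0 [481.9 -19.6  90. ]
```

View pics/crop.png

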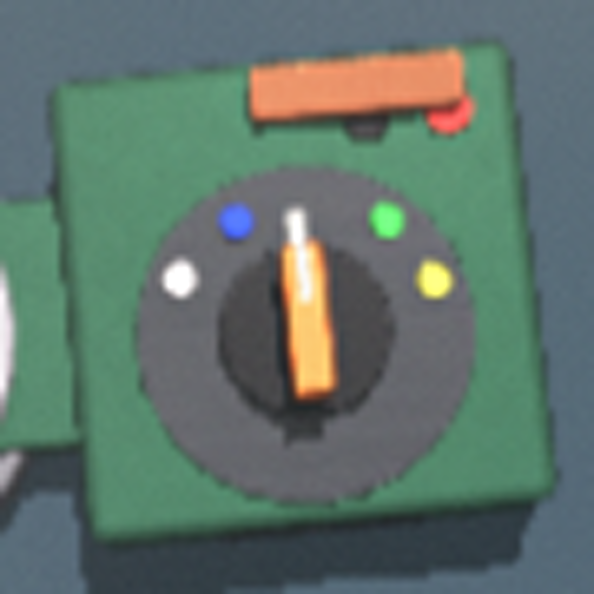

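The crop shows the green dot at (388,220), just clockwise of the pointer tip at (296,212), with yellow beyond it and blue/white on the other side. The stick is close to the far side of the dial. So the turn is clockwise (negative).

```bash
python3 - <<'E'
from h import *
from scipy.optimize import least_squares
d=np.load("pics/top0.npy",allow_pickle=True).item()
f=lambda x,y,z:ray(d,(x+.5)/6.6-.5+245,(y+.5)/6.6-.5+155,z)[:2]
P=np.array([ray(d,u,v,94)[:2] for u,v in[(303.3,187.9),(280.2,188),(310.1,197),(271.9,196.8)]])
c=least_squares(lambda c:np.hypot(*(P-c).T)-56,[525,-70]).x
print("dots c",c.round(1),np.hypot(*(P-c).T).round(1)); 
print("dial c",f(306,335,94),[f(*q,94).round(1).tolist() for q in[(137,335),(475,335),(306,165),(306,505)]])
print("bar c",f(310,320,148)); 
a,b=f(304,242,148),f(316,395,148);print("bar yaw",np.arctan2(*(a-b)[::-1]),np.hypot(*(a-b)))
for q in[((57,85),(503,45)),((95,540),(552,492))]:
    a,b=f(*q[0],90),f(*q[1],90);w=b-a;print("edge",a.round(1),b.round(1),np.hypot(*w), np.arctan2(w[0],-w[1]))
tip=f(296,210,107);print("tip",tip)
for cc in(c,f(306,335,94),f(310,320,148)):print("angles g,b,y,w,tip",np.arctan2(*(np.vstack([P,tip])-cc).T[::-1]).round(3))
E
```

```text
dots c [538.9 -68.9] [56.7 54.6 56.3 57.5]
dial c [535.20231153 -68.11918999] [[537.1, 3.2], [533.3, -139.3], [607.9, -70.2], [463.6, -66.1]]
bar c [535.05698182 -68.76304987]
bar yaw 0.0488114730328283 62.01073811813017
edge [646.4  35.4] [ 658.4 -156.1] 191.90097799956183 0.062367693983291395
edge [451.3  22.9] [ 466.6 -169.5] 193.0294334816155 0.079147157783026
tip [586.54479735 -65.1734308 ]
angles g,b,y,w,tip [-0.669  0.57  -1.24   1.183  0.079]
angles g,b,y,w,tip [-0.642  0.523 -1.185  1.12   0.057]
angles g,b,y,w,tip [-0.631  0.532 -1.179  1.122  0.07 ]
```

```bash
python3 - <<'E'
from h import *
from plant import *
s=state();q=np.array(s["ee_rot"]);M=R.from_quat(q[[1,2,3,0]]).as_matrix();print(M.round(3),np.arctan2(M[1,1],M[0,1])) 
E
```

```text
[[-0.001  0.382  0.924]
 [-0.001  0.924 -0.382]
 [-1.    -0.002 -0.   ]] 1.179024302876991
```

```bash
python3 -m pendant '[{"jaw":100,"slide":[19,-36,0],"twist":0.1},{"jaw":100,"slide":[38,-72,0],"twist":0.2},{"jaw":100,"slide":[57,-108,0],"twist":0.3},{"jaw":100,"slide":[76,-144,0],"twist":0.4},{"jaw":100,"slide":[95,-180,0],"twist":0.457}]'
python3 -m pendant '[{"jaw":100,"slide":[19,-36,0],"twist":0},{"jaw":100,"slide":[38,-72,0],"twist":0},{"jaw":100,"slide":[57,-108,0],"twist":0},{"jaw":100,"slide":[76,-144,0],"twist":0},{"jaw":100,"slide":[95,-180,0],"twist":0}]'
python3 -m pendant '[{"jaw":100,"slide":[19,-36,0],"twist":0},{"jaw":100,"slide":[38,-72,0],"twist":0},{"jaw":100,"slide":[57,-108,0],"twist":0},{"jaw":100,"slide":[76,-144,0],"twist":0},{"jaw":100,"slide":[95,-180,0],"twist":0}]'
python3 -m pendant '[{"jaw":100,"slide":[15,-30,0],"twist":0},{"jaw":100,"slide":[31,-60,0],"twist":0},{"jaw":100,"slide":[31,-60,0],"twist":0},{"jaw":100,"slide":[31,-60,0],"twist":0},{"jaw":100,"slide":[31,-60,0],"twist":0}]'
```

```text
clock: 0.52
eef_pos: [314.7, 349.6, 230.8]
ee_rot: [0.706, -0.025, 0.707, 0.025]
ft_force: [0.8, -0.0, 0.5]
opening: 1.002
clock: 0.93
eef_pos: [409.8, 169.5, 231.1]
ee_rot: [0.707, -0.023, 0.707, 0.023]
ft_force: [1.7, 0.3, -0.4]
opening: 1.001
clock: 1.35
eef_pos: [504.8, -10.6, 230.9]
ee_rot: [0.707, -0.023, 0.707, 0.023]
ft_force: [0.4, 0.4, -0.1]
opening: 0.997
clock: 1.77
eef_pos: [535.1, -68.1, 230.7]
ee_rot: [0.706, -0.023, 0.707, 0.023]
ft_force: [-0.2, -0.2, -0.8]
opening: 0.998
```

```bash
python3 -m pendant '[{"jaw":100,"slide":[0,0,-30],"twist":0},{"jaw":100,"slide":[0,0,-60],"twist":0},{"jaw":70,"slide":[0,0,-90],"twist":0},{"jaw":50,"slide":[0,0,-105],"twist":0},{"jaw":32,"slide":[0,0,-115],"twist":0}]' 20
python3 -m pendant '[{"jaw":30,"slide":[0,0,0],"twist":0},{"jaw":28,"slide":[0,0,0],"twist":0},{"jaw":26,"slide":[0,0,0],"twist":0},{"jaw":26,"slide":[0,0,0],"twist":0},{"jaw":26,"slide":[0,0,0],"twist":0}]'
python3 - <<'E'
from h import *
from plant import *
s=state();print(s["torque"],s["ft_force"])
a=get_image("top");b=get_image("side")
A=cv2.resize(a["image"][150:250,245:335],(540,600),interpolation=2);B=cv2.resize(b["image"][180:260,265:335],(525,600),interpolation=2)
cv2.imwrite("pics/n1.png",cv2.resize(np.hstack([A,B]),(800,450))[:,:,::-1])
E
```

```text
clock: 2.18
eef_pos: [533.4, -66.5, 113.6]
ee_rot: [0.705, -0.023, 0.708, 0.024]
ft_force: [-0.3, 0.4, -0.4]
opening: 0.603
clock: 2.6
eef_pos: [536.5, -68.8, 117.8]
ee_rot: [0.708, -0.023, 0.706, 0.023]
ft_force: [-0.6, 0.3, -0.3]
opening: 0.259
[ 0.02799475 -0.00811436  0.05332201] [-0.58161889  0.30909011 -0.2966453 ]
```

View pics/n1.png

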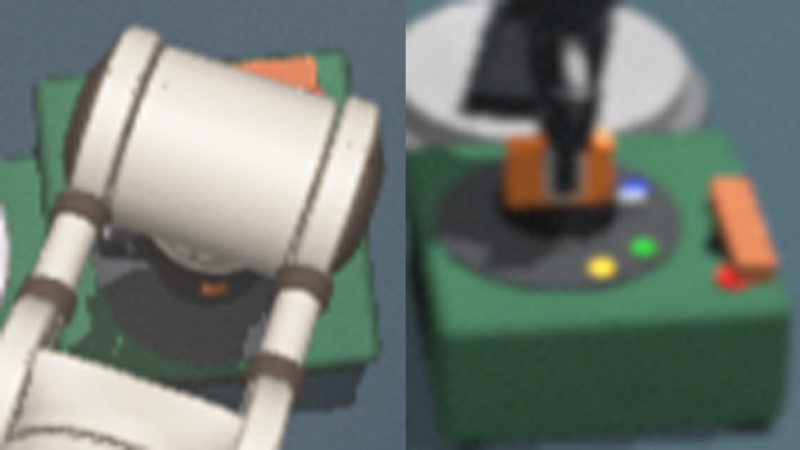

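The right half shows the finger centred on the orange bar at (562,170), with the tip just above the skirt. The top view is hidden by the wrist. Next I close and lift.

```bash
python3 -m pendant '[{"jaw":22,"slide":[0,0,0],"twist":0},{"jaw":19,"slide":[0,0,0],"twist":0},{"jaw":16,"slide":[0,0,0],"twist":0},{"jaw":12,"slide":[0,0,0],"twist":0},{"jaw":12,"slide":[0,0,0],"twist":0}]' 25
python3 -c "
from plant import *
s=state();print(s['torque'],s['ft_force'],s['opening'])"
python3 -m pendant '[{"jaw":12,"slide":[0,0,2],"twist":0},{"jaw":12,"slide":[0,0,4],"twist":0},{"jaw":12,"slide":[0,0,6],"twist":0},{"jaw":12,"slide":[0,0,8],"twist":0},{"jaw":12,"slide":[0,0,10],"twist":0}]'
python3 -m pendant '[{"jaw":12,"slide":[0,0,0],"twist":0},{"jaw":12,"slide":[0,0,0],"twist":0},{"jaw":12,"slide":[0,0,0],"twist":0},{"jaw":12,"slide":[0,0,0],"twist":0},{"jaw":12,"slide":[0,0,0],"twist":0}]'
python3 -c "
from plant import *
s=state();print(s['torque'],s['ft_force'],s['opening'])"
```

```text
clock: 3.12
eef_pos: [535.8, -68.3, 116.7]
ee_rot: [0.707, -0.023, 0.707, 0.023]
ft_force: [-1.2, 2.8, 4.1]
opening: 0.185
[ 0.46191255  0.0483083  -0.04518574] [-1.20966387  2.79278825  4.14423543] 0.1854285123695081
clock: 3.53
eef_pos: [535.7, -68.3, 125.2]
ee_rot: [0.707, -0.023, 0.707, 0.023]
ft_force: [5.8, 1.7, -8.7]
opening: 0.183
clock: 3.95
eef_pos: [535.7, -68.3, 125.1]
ee_rot: [0.707, -0.023, 0.707, 0.023]
ft_force: [4.8, 1.8, -6.5]
opening: 0.186
[ 0.25913285 -0.9750512  -0.00288964] [ 4.81376052  1.83185881 -6.46359311] 0.18570853689840713
```

```bash
python3 - <<'E'
from h import *
from plant import *
d=get_image("side");d0=np.load("pics/side0.npy",allow_pickle=True).item()
np.save("pics/side1.npy",d,allow_pickle=True)
for q in(d0,d):
    for a,u,v,p in blobs(q,(270,190,312,225),(3,130,80),(20,255,255),8): print(a,round(u,2),round(v,2),p.min(0),p.max(0))
for q in(d0,d): print(cv2.cvtColor(q["image"],cv2.COLOR_RGB2HSV)[205:222,288].tolist())
E
```

```text
233 291.53 210.06 [282 203] [301 216]
84 285.68 207.76 [282 201] [289 214]
63 298.4 208.13 [294 202] [301 214]
[[14, 183, 251], [12, 194, 227], [12, 196, 178], [12, 199, 158], [12, 198, 156], [12, 195, 158], [12, 197, 157], [12, 196, 156], [12, 196, 155], [12, 198, 151], [12, 192, 137], [12, 173, 99], [8, 102, 55], [150, 15, 35], [120, 22, 35], [90, 19, 27], [120, 9, 29]]
[[12, 164, 131], [11, 158, 136], [11, 156, 136], [11, 155, 135], [11, 156, 136], [12, 159, 133], [11, 156, 137], [11, 169, 136], [12, 180, 122], [11, 170, 81], [12, 108, 40], [105, 23, 22], [150, 24, 21], [160, 31, 25], [120, 15, 35], [110, 16, 48], [98, 18, 56]]
```

The bar rose about 2 px (roughly 7 mm), which agrees with the 8.5 mm TCP rise. Now I turn it clockwise, still lifted.

```bash
python3 -m pendant '[{"jaw":12,"slide":[0,0,0.5],"twist":-0.08},{"jaw":12,"slide":[0,0,0.5],"twist":-0.16},{"jaw":12,"slide":[0,0,0.5],"twist":-0.24},{"jaw":12,"slide":[0,0,0.5],"twist":-0.32},{"jaw":12,"slide":[0,0,0.5],"twist":-0.40}]'
python3 -m pendant '[{"jaw":12,"slide":[0,0,0],"twist":0},{"jaw":12,"slide":[0,0,0],"twist":0},{"jaw":12,"slide":[0,0,0],"twist":0},{"jaw":12,"slide":[0,0,0],"twist":0},{"jaw":12,"slide":[0,0,0],"twist":0}]'
cat > m.py <<'E'
from h import *
from plant import *
s=state();q=np.array(s["ee_rot"]);M=R.from_quat(q[[1,2,3,0]]).as_matrix()
print("T",np.round(s["torque"],3),"F",np.round(s["ft_force"],2),"z",np.round(s["eef_pos"][2],2),"op",round(s["opening"],3),"yaw",round(np.arctan2(M[1,1],M[0,1])-np.pi/2-.065,4))
d=get_image("side")
for u in(286,288,297,299):print(u,cv2.cvtColor(d["image"],cv2.COLOR_RGB2HSV)[208:220,u,2].tolist())
E
python3 m.py
```

```text
clock: 4.42
eef_pos: [535.7, -68.3, 125.6]
ee_rot: [0.697, 0.12, 0.697, -0.119]
ft_force: [5.7, 2.1, -7.7]
opening: 0.185
clock: 4.83
eef_pos: [535.7, -68.3, 125.6]
ee_rot: [0.697, 0.118, 0.697, -0.118]
ft_force: [5.2, 1.0, -7.7]
opening: 0.181
T [ 0.284 -0.935  0.026] F [ 5.16  0.99 -7.67] z 125.6 op 0.181 yaw -0.4001
286 [139, 140, 141, 138, 119, 74, 34, 24, 25, 23, 32, 42]
288 [89, 89, 92, 101, 102, 76, 43, 25, 30, 31, 29, 36]
297 [142, 142, 142, 143, 140, 136, 115, 73, 39, 35, 43, 70]
299 [145, 147, 147, 148, 146, 144, 126, 84, 44, 41, 64, 87]
```

```bash
python3 -m pendant '[{"jaw":20.5,"slide":[0,0,0],"twist":0},{"jaw":20.5,"slide":[0,0,0],"twist":0},{"jaw":20.5,"slide":[0,0,0],"twist":0},{"jaw":20.5,"slide":[0,0,0],"twist":0},{"jaw":20.5,"slide":[0,0,0],"twist":0}]' 20; python3 m.py
```

```text
clock: 5.3
eef_pos: [535.6, -68.8, 127.0]
ee_rot: [0.697, 0.118, 0.697, -0.118]
ft_force: [0.7, 0.2, -0.1]
opening: 0.203
T [-0.037 -0.008  0.023] F [ 0.67  0.23 -0.08] z 127.02 op 0.203 yaw -0.3999
286 [141, 139, 140, 141, 140, 120, 77, 34, 24, 23, 22, 32]
288 [87, 88, 93, 109, 127, 122, 86, 41, 26, 33, 31, 27]
297 [140, 141, 142, 143, 143, 142, 136, 113, 70, 39, 35, 45]
299 [144, 147, 147, 147, 148, 146, 142, 124, 81, 42, 40, 59]
```

It settled onto the gate: dropped about 1 px, no load. Now I drag it round loosely.

```bash
python3 -m pendant '[{"jaw":20.5,"slide":[0,0,0],"twist":-0.02},{"jaw":20.5,"slide":[0,0,0],"twist":-0.04},{"jaw":20.5,"slide":[0,0,0],"twist":-0.06},{"jaw":20.5,"slide":[0,0,0],"twist":-0.08},{"jaw":20.5,"slide":[0,0,0],"twist":-0.08}]' ; python3 m.py
python3 -m pendant '[{"jaw":20.5,"slide":[0,0,0],"twist":-0.01},{"jaw":20.5,"slide":[0,0,0],"twist":-0.02},{"jaw":20.5,"slide":[0,0,0],"twist":-0.03},{"jaw":20.5,"slide":[0,0,0],"twist":-0.04},{"jaw":20.5,"slide":[0,0,0],"twist":-0.04}]' ; python3 m.py
```

```text
clock: 5.77
eef_pos: [535.5, -68.2, 126.8]
ee_rot: [0.692, 0.146, 0.692, -0.146]
ft_force: [-0.5, 1.8, 1.7]
opening: 0.208
T [0.398 0.074 0.081] F [-0.52  1.8   1.73] z 126.82 op 0.208 yaw -0.481
286 [135, 134, 135, 140, 140, 120, 78, 34, 29, 25, 29, 30]
288 [71, 70, 81, 105, 127, 122, 85, 44, 27, 30, 34, 33]
297 [143, 141, 142, 143, 142, 143, 137, 115, 71, 38, 34, 43]
299 [146, 149, 148, 147, 148, 145, 143, 126, 82, 41, 41, 59]
clock: 6.23
eef_pos: [535.5, -68.3, 126.7]
ee_rot: [0.689, 0.16, 0.689, -0.159]
ft_force: [0.1, 5.3, 1.6]
opening: 0.203
T [0.722 0.094 0.087] F [0.05 5.29 1.65] z 126.72 op 0.203 yaw -0.5205
286 [132, 130, 132, 137, 137, 119, 77, 32, 25, 30, 30, 35]
288 [62, 64, 75, 103, 126, 120, 84, 43, 26, 33, 32, 31]
297 [141, 142, 142, 141, 143, 144, 141, 122, 79, 42, 35, 43]
299 [148, 149, 150, 150, 150, 150, 145, 127, 86, 44, 41, 58]
```

```bash
python3 -m pendant '[{"jaw":20.5,"slide":[0,0.7,0],"twist":-0.01},{"jaw":20.5,"slide":[0,0.7,0],"twist":-0.02},{"jaw":20.5,"slide":[0,0.7,0],"twist":-0.03},{"jaw":20.5,"slide":[0,0.7,0],"twist":-0.04},{"jaw":20.5,"slide":[0,0.7,0],"twist":-0.04}]' ; python3 m.py
python3 -m pendant '[{"jaw":20.5,"slide":[0,0,0],"twist":-0.01},{"jaw":20.5,"slide":[0,0,0],"twist":-0.02},{"jaw":20.5,"slide":[0,0,0],"twist":-0.03},{"jaw":20.5,"slide":[0,0,0],"twist":-0.03},{"jaw":20.5,"slide":[0,0,0],"twist":-0.03}]' ; python3 m.py
```

```text
clock: 6.7
eef_pos: [535.5, -68.2, 126.6]
ee_rot: [0.685, 0.173, 0.686, -0.174]
ft_force: [-0.3, 1.1, -0.6]
opening: 0.202
T [0.195 0.099 0.09 ] F [-0.34  1.12 -0.55] z 126.62 op 0.202 yaw -0.5606
286 [128, 126, 127, 133, 132, 110, 69, 32, 24, 31, 31, 31]
288 [56, 58, 68, 101, 126, 118, 81, 38, 28, 32, 32, 32]
297 [142, 142, 142, 144, 142, 142, 140, 122, 81, 44, 34, 43]
299 [152, 153, 154, 154, 153, 150, 146, 130, 89, 47, 39, 54]
clock: 7.17
eef_pos: [535.5, -68.1, 126.5]
ee_rot: [0.683, 0.183, 0.683, -0.184]
ft_force: [0.3, -0.9, -2.8]
opening: 0.205
T [-0.066 -0.     0.02 ] F [ 0.32 -0.95 -2.76] z 126.54 op 0.205 yaw -0.59
286 [122, 122, 125, 132, 132, 109, 65, 29, 25, 31, 32, 32]
288 [44, 48, 65, 98, 124, 119, 80, 42, 26, 32, 35, 30]
297 [141, 141, 142, 142, 141, 141, 140, 124, 83, 47, 37, 41]
299 [155, 153, 155, 151, 152, 151, 150, 134, 98, 56, 36, 55]
```

Fz is pulling down and the drag torque has vanished, so the pin may be over the notch with the knob hanging on pad friction. I open a little to see.

```bash
python3 -m pendant '[{"jaw":24,"slide":[0,0,0],"twist":0},{"jaw":24,"slide":[0,0,0],"twist":0},{"jaw":24,"slide":[0,0,0],"twist":0},{"jaw":24,"slide":[0,0,0],"twist":0},{"jaw":24,"slide":[0,0,0],"twist":0}]' ; python3 m.py
```

```text
clock: 7.63
eef_pos: [535.8, -68.0, 127.0]
ee_rot: [0.683, 0.183, 0.683, -0.183]
ft_force: [-0.2, -0.8, 0.4]
opening: 0.242
T [-0.018  0.045 -0.071] F [-0.16 -0.82  0.35] z 127.03 op 0.242 yaw -0.5898
286 [121, 122, 125, 132, 133, 113, 68, 28, 22, 26, 26, 30]
288 [43, 47, 66, 99, 122, 120, 84, 41, 28, 32, 31, 30]
297 [142, 142, 141, 143, 144, 142, 141, 124, 85, 46, 37, 41]
299 [153, 153, 153, 151, 151, 152, 149, 134, 99, 58, 40, 53]
```

```bash
python3 -m pendant '[{"jaw":20.3,"slide":[0,0.3,0],"twist":0},{"jaw":20.3,"slide":[0,0.3,0],"twist":-0.01},{"jaw":20.3,"slide":[0,0.3,0],"twist":-0.02},{"jaw":20.3,"slide":[0,0.3,0],"twist":-0.03},{"jaw":20.3,"slide":[0,0.3,0],"twist":-0.03}]' ; python3 m.py
python3 -m pendant '[{"jaw":20.3,"slide":[0,0,0],"twist":-0.01},{"jaw":20.3,"slide":[0,0,0],"twist":-0.02},{"jaw":20.3,"slide":[0,0,0],"twist":-0.03},{"jaw":20.3,"slide":[0,0,0],"twist":-0.03},{"jaw":20.3,"slide":[0,0,0],"twist":-0.03}]' ; python3 m.py
```

```text
clock: 8.1
eef_pos: [535.5, -67.5, 126.8]
ee_rot: [0.68, 0.194, 0.68, -0.194]
ft_force: [-0.7, -1.8, 0.6]
opening: 0.2
T [-0.148  0.117  0.049] F [-0.75 -1.77  0.56] z 126.77 op 0.2 yaw -0.6206
286 [120, 120, 126, 134, 138, 133, 107, 67, 29, 27, 29, 36]
288 [42, 49, 72, 105, 131, 139, 126, 89, 47, 30, 34, 30]
297 [180, 145, 142, 142, 143, 143, 143, 141, 138, 114, 73, 39]
299 [196, 159, 156, 158, 156, 154, 153, 155, 146, 122, 79, 42]
clock: 8.57
eef_pos: [535.5, -67.6, 126.8]
ee_rot: [0.677, 0.204, 0.677, -0.204]
ft_force: [-1.4, -1.0, 0.7]
opening: 0.199
T [-0.141  0.096  0.026] F [-1.42 -0.99  0.73] z 126.77 op 0.199 yaw -0.6498
286 [119, 121, 128, 135, 138, 132, 104, 62, 31, 25, 32, 31]
288 [42, 46, 76, 108, 131, 137, 124, 88, 45, 26, 33, 35]
297 [188, 147, 142, 142, 141, 143, 143, 143, 141, 121, 80, 41]
299 [200, 163, 156, 159, 157, 158, 158, 159, 150, 126, 84, 47]
```

The edge dropped by about 1.7 px at yaw ≈ −0.62, so the knob fell into the notch and there was no load afterwards. I release and retract.

```bash
python3 -m pendant '[{"jaw":30,"slide":[0,0,0],"twist":0},{"jaw":60,"slide":[0,0,0],"twist":0},{"jaw":80,"slide":[0,0,0],"twist":0},{"jaw":80,"slide":[0,0,0],"twist":0},{"jaw":80,"slide":[0,0,0],"twist":0}]'
python3 -m pendant '[{"jaw":80,"slide":[0,0,20],"twist":0},{"jaw":80,"slide":[0,0,50],"twist":0},{"jaw":80,"slide":[0,0,85],"twist":0},{"jaw":80,"slide":[0,0,120],"twist":0},{"jaw":80,"slide":[0,0,120],"twist":0}]'
python3 -m pendant '[{"jaw":80,"slide":[-10,35,0],"twist":0},{"jaw":80,"slide":[-20,70,0],"twist":0},{"jaw":80,"slide":[-30,105,0],"twist":0},{"jaw":80,"slide":[-40,140,0],"twist":0},{"jaw":80,"slide":[-50,175,0],"twist":0}]'
python3 -m pendant '[{"jaw":80,"slide":[-10,35,0],"twist":0},{"jaw":80,"slide":[-20,70,0],"twist":0},{"jaw":80,"slide":[-20,70,0],"twist":0},{"jaw":80,"slide":[-20,70,0],"twist":0},{"jaw":80,"slide":[-20,70,0],"twist":0}]'
python3 - <<'E'
from h import *
from plant import *
a=get_image("top");b=get_image("side")
A=cv2.resize(a["image"][155:245,245:335],(400,400),interpolation=2);B=cv2.resize(b["image"][185:255,265:335],(400,400),interpolation=2)
cv2.imwrite("pics/n2.png",np.hstack([A,B])[:,:,::-1])
np.save("pics/top2.npy",a,allow_pickle=True)
c=np.array([535.5,-68.5]);
for n,lo,hi,z in[("green",(45,130,130),(75,255,255),94),("white",(0,0,150),(180,60,255),107)]:
    for ar,u,v,p in blobs(a,(265,180,320,220),lo,hi,3):
        w=ray(a,u,v,z)[:2];print(n,ar,u,v,w,np.arctan2(*(w-c)[::-1])-.065,np.hypot(*(w-c)))
E
```

```text
clock: 9.03
eef_pos: [535.6, -67.5, 126.8]
ee_rot: [0.677, 0.204, 0.677, -0.204]
ft_force: [1.0, 0.4, -0.3]
opening: 0.799
clock: 9.45
eef_pos: [539.4, -68.8, 255.3]
ee_rot: [0.682, 0.204, 0.672, -0.204]
ft_force: [0.4, -0.9, 1.4]
opening: 0.801
clock: 9.87
eef_pos: [484.9, 108.9, 246.8]
ee_rot: [0.677, 0.204, 0.677, -0.204]
ft_force: [0.5, -0.1, -0.1]
opening: 0.799
clock: 10.28
eef_pos: [465.7, 177.2, 246.7]
ee_rot: [0.677, 0.204, 0.677, -0.204]
ft_force: [-1.1, 0.3, 0.5]
opening: 0.801
green 18 303.27777777777777 187.88888888888889 [ 583.36530075 -104.00603829] -0.7032264657548175 59.59669261633794
white 31 296.9677419354839 193.5483870967742 [565.99568731 -85.40695297] -0.5712186623720674 34.868782650386485
white 23 271.9130434782609 196.7826086956522 [558.87131666 -16.0555963 ] 1.0865742075861657 57.41632104295166
```

View pics/n2.png

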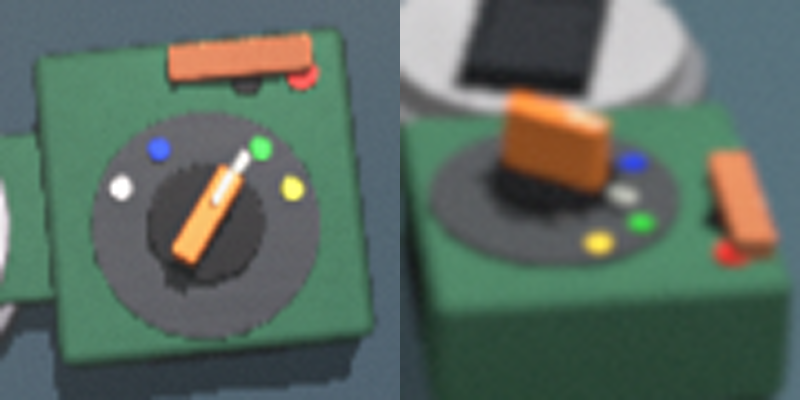

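The pointer tip at (243,155) lies next to the green dot at (261,148), about 11 mm away. The skirt sits low on the dial and the bystanders are where they were, so I hand in.

```bash
python3 -c "
from plant import *
print(sign_off())"
```

```text
the job is handed in; nothing more can be done
None
```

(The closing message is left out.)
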